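# Prop the guard flap open and take out the punch

### The arm

A 7-joint arm with a two-finger parallel gripper is mounted at the origin on a cart in front of the work surface, level with it; the furniture and walls round the work are solid. World frame = base frame: x ahead of the robot, y to its left, z up, the work surface at z = 0. Lengths are in m, angles in rad, forces in N, time in s.
With the tool pointing down it reaches from about 0.35 to 0.9 m from the base axis. Payload 19.9 kg.
Tool frame: the origin (TCP) lies between the finger pads; the fingertips stand 19 mm ahead of it and the grasp point (between the pads) is the TCP; z points along the fingers, y is the line along which they close (so a half turn about z gives the same grasp; the last joint's range is limited). The gripper opens to 94 mm and grips with 3 to 60 N. Pads are 16 mm wide; open, the fingers measure 119 mm over their backs; the gripper's body (75 mm by 177 mm) begins 78 mm behind the grasp point.
Start: joints at [1.067, 0.417, -0.01, 1.614, 0.005, 1.111, -0.053], TCP at [0.279, -0.559, 0.224] pointing down, gripper open.
Joint ranges: [-2.81, 2.81], [-0.39, 2.02], [-1.27, 1.25], [0.06, 2.57], [-1.19, 4.33], [0.19, 2], [-2.82, 2.82]. Speed limits (rad/s): [1.89, 1.89, 2.39, 2.39, 3.01, 3.01, 3.01].

### API

Orientations are given as a 3x3 rotation matrix whose columns are the frame's x, y, z axes.
In Python, from rig import robot gives the robot as it stands. Calls block until the motion is done:
- robot.move_ptp(position, orientation): joint-space move of the TCP to a pose.
- robot.move_linear(position, velocity=0.15, frame=None, threshold=None): straight line of the TCP; frame=None keeps the orientation; velocity is the mean speed in m/s. With threshold (N) it stops when the force on the tool has changed by that much, and returns True; else False.
- robot.goto_joints(angles): joint-space move.
- robot.gripper_to(opening): finger opening in m; the grip force is fixed at half the most; returns when the fingers have stopped.
- robot.pause(seconds).
- robot.ik(position, orientation): joint angles nearest the present ones, or None.
- robot.get_state(): the state.
- robot.grab_frame(name): name is "scene" or "side" or "wrist"; returns the picture (480x640x3 uint8, red, green, blue); there is no depth.
- robot.camera_info(name): a dict with "fx", "fy", "cx", "cy" (pixels), "rvec" (rotation vector, rad) and "tvec" (3), from world to camera coordinates, as OpenCV has them. Camera axes: x right, y down, z forward; pixel columns grow to the right and rows downward; lengths in m; the calibration is good to about 2 mm. A picture is of the moment at which its call begins: read the wrist's pose just before it. camera_info takes no time and is no camera call; for the wrist camera it gives the pose at the moment of the call.
A pose or a line that the arm cannot do raises robot.PlanningError and nothing moves.
- robot.sign_off(): hands the job in; it is judged then, once.
The state is a dict: "time": time; "qpos": joint angles; "joint_vel": joint speeds; "effort": joint torques, N m; "ee_pos": TCP position; "tool_rot": TCP orientation; "force": force on the tool from outside, world axes, zero at the start; "moment": the same for the moment, N m; "opening": finger opening in m; "grasp_force": force on a finger pad.
Only numpy, scipy, OpenCV 4.12 (cv2) and the standard library are available. Lean on these libraries where they do the work, as an engineer would, in place of code of your own. Each camera call takes 0.05 s, during which the arm holds its last target. There are 200 camera calls.

### The job

Open the clear guard flap of the finishing bay by pushing its prop stay back along the notched rack, carry the stay's pin over the first notch and set it fully down in the last notch, so that the flap stands propped open by itself. Then take the steel punch from under the flap and lay it inside the wooden dish without dropping it. Do not let the flap fall, leave it propped open, and leave the melting dish and ring clamp where they are.

Things in the scene. Friction and masses are not known exactly. Their poses are not given: they have to be found in the camera images.
- guard_bay: Finishing bay fixed to the bench: grey box 160 (x) by 130 (y) mm, walls 5 mm thick, up to z = 80 mm; inside a flat black bed at z = 50 mm. Origin: centre of its underside, on the bench; x points from its front to the hinge side, y to its left, z up. Base plate reaches to y = 108 mm. On its left stand the rack and the stay. All positions below in mm are in this frame.
- flap_hinge (a point): Middle of the flap's hinge axis (parallel to y) at x 80, y 0, z 85. The flap, an aluminium frame with a clear pane, 5 mm thick, 0.2 to 0.3 kg, reaches 137 mm forward from it (a 23 mm gap stays open before the front wall) and spans y -65 to 65. Propped, its front edge is at about x 10 to 35, z 205: reach in under it with the back of the hand leaning towards the bay's front.
- guard_flap (a joint): Opening angle of the flap in rad: 0 shut (flat), growing as its front edge rises, stop at 1.55. It falls shut by its weight unless the stay holds it. About 0.5 with the pin in the first notch, 1.0 to 1.25 in the last one.
- rack_ref (a point): Nominal middle of the last notch's mouth (x -3, y 92, z 36), fixed to the bay. Dark steel rack along x, 12 mm thick, flat top z 36 from x -108; two square notches 15 wide, 9 deep, at x -55 (first) and -3 (last); an end wall 22 mm above the top rises from the last notch's back side. The rack (notches and wall together) is clamped up to 6 mm off nominal along x: unmeasured, to be felt.
- stay_grip (a point): Middle of the stay's grip: ribbed dark round bar, 12 mm thick, 66 long, along y, at y 140, free all round. Its inner end is the 10 mm pin that rides on the rack: axis at z 41 on the rack's top, 32 down in a notch, x -87 when shut. Pushing it back (+x) raises the flap (6 to 12 N at first, then less). Keep it low: carried over z 47, the flap may meet its stop before the pin meets the wall.
- stay_pivot (a point): Pivot of the stay on the flap's left edge, 55 mm from the hinge axis, at y 79. A flat steel bar 120 mm long leads from it forward and down to the pin and turns freely. Set in the last notch, the flap's weight pushes the pin down and forward (-x) against the notch's front side.
- punch_mid (a point): Steel dapping punch, 64 mm long, 13 mm thick, about 0.05 kg, lying flat on the bay's bed under the flap, roughly along x, about 32 mm in front of the bay's middle. The point is its centre, half-way up; its y axis runs along the punch.
- dish: Turned wooden dish, loose, 120 mm across, rim 46 mm high, inner floor 6 mm above its underside and about 75 mm across, widening to 88 mm at the rim; origin at the centre of its underside, z up. To the left or to the right of the bay.
- crucible: Glazed pale melting dish, 76 mm across, 27 mm high, smaller than the wooden dish; stands on the other side of the bay; must stay. Origin at the centre of its underside.
- ring_clamp: Wooden ring clamp, 126 mm long, 27 mm wide, 18 mm high, lying behind and to the right of the bay; must stay. Origin at the centre of its underside.

How it is judged:
By the outcome, as a careful person would: the job done as asked, in the order asked, and still so for the second after the job is handed in, with the robot touching nothing.
It also fails if it takes over 54 s, if anything falls off the work surface, if the arm or the gripper's body presses on something with over 40 N, if the wrist force passes 120 N, or if a joint passes its speed limit or range.

## Working session

There is one attempt and no reset: what is moved stays moved. The work goes in short steps, each a Python script; the robot and the scene stay as the last script left them, time stands still between calls to the robot, and variables do not carry over. Pictures are saved under pics/ and viewed, at most 10 in all, crops included, and the job is handed in when it is done.

```bash
mkdir -p pics; ls; python3 - <<'E'
from rig import robot
import cv2,numpy as np
for n in ("scene","side"):
    im=robot.grab_frame(n); cv2.imwrite(f"pics/{n}0.png",im[:,:,::-1])
    c=robot.camera_info(n); R=cv2.Rodrigues(np.array(c["rvec"]))[0]
    print(n,{k:np.round(v,3) for k,v in c.items()}, "pos",-R.T@np.array(c["tvec"]))
s=robot.get_state(); print(s)
E
```

```text
pics
scene {'fx': np.float64(591.454), 'fy': np.float64(591.454), 'cx': np.float64(321.152), 'cy': np.float64(235.812), 'rvec': array([ 1.969, -1.174,  0.575]), 'tvec': array([-0.27 ,  0.357,  1.205])} pos [-0.51777795 -0.58944629  1.01848072]
side {'fx': np.float64(456.004), 'fy': np.float64(456.004), 'cx': np.float64(324.73), 'cy': np.float64(236.785), 'rvec': array([ 0.372, -2.478,  1.647]), 'tvec': array([0.464, 0.164, 0.801])} pos [0.26281125 0.77972363 0.45453442]
{'time': 0.1, 'qpos': array([ 1.06654138,  0.41788953, -0.01028932,  1.61412819,  0.00466277,
        1.1106898 , -0.05301717]), 'joint_vel': array([-0.00135301, -0.00043748,  0.00066646, -0.00203193,  0.00042618,
       -0.00087714,  0.00044214]), 'effort': array([ 1.68992428e-03, -8.52580261e+01,  6.40003122e-01, -4.26694107e+01,
       -4.88716329e-02,  1.64262811e-02,  5.93810978e-05]), 'ee_pos': array([ 0.2788577 , -0.55897909,  0.22389736]), 'tool_rot': array([[ 8.94843071e-01,  4.46380542e-01, -5.37931469e-04],
       [ 4.46380863e-01, -8.94842570e-01,  9.49040482e-04],
       [-5.77307730e-05, -1.08936461e-03, -9.99999405e-01]]), 'force': array([-0.33353102,  0.2096609 ,  0.97554917]), 'moment': array([-0.00433014,  0.01151077,  0.00117766]), 'grasp_force': 0.0, 'opening': 0.09376220939354314}
```

View pics/scene0.png

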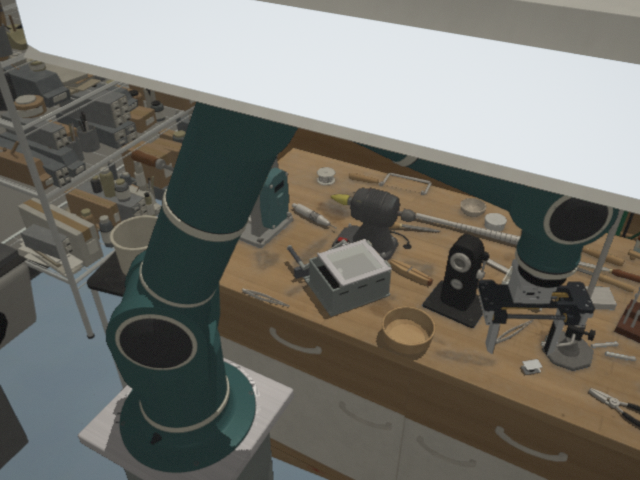

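View pics/side0.png

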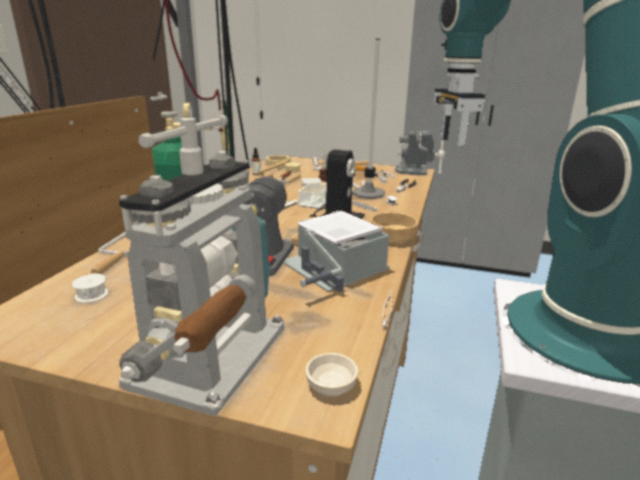

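Scene: bay around (350,275), its stay grip around (297,262), wooden dish at (405,332) on the bay's right, and ring clamp at (410,270). Side: crucible at (332,374), stay grip around (325,280). I'll cast rough rays and enlarge the crops.

```bash
cat > h.py <<'E'
from rig import robot
import cv2,numpy as np
def cam(n):
    c=robot.camera_info(n); K=np.array([[c["fx"],0,c["cx"]],[0,c["fy"],c["cy"]],[0,0,1]])
    return K,cv2.Rodrigues(np.array(c["rvec"],float))[0],np.array(c["tvec"],float)
def ray(c,uv):
    K,R,t=c; d=R.T@np.linalg.inv(K)@np.array([*uv,1.]); return -R.T@t,d/np.linalg.norm(d)
def onz(c,uv,z):
    o,d=ray(c,uv); return o+d*(z-o[2])/d[2]
def tri(rs):
    A=np.zeros((3,3));b=np.zeros(3)
    for o,d in rs:
        P=np.eye(3)-np.outer(d,d);A+=P;b+=P@o
    p=np.linalg.solve(A,b); return p,[np.linalg.norm((np.eye(3)-np.outer(d,d))@(p-o)) for o,d in rs]
def proj(c,p):
    K,R,t=c; q=K@(R@np.asarray(p)+t); return q[:2]/q[2]
def snap(n,f):
    c=cam(n); im=robot.grab_frame(n)[:,:,::-1].copy(); cv2.imwrite(f,im); return c,im
E
python3 - <<'E'
from h import *
a=cv2.imread("pics/scene0.png")[220:370,265:445]; b=cv2.imread("pics/side0.png")[195:315,265:425]
a=cv2.resize(a,(600,500),interpolation=cv2.INTER_CUBIC)  # 3.333
cv2.imwrite("pics/cs.png",cv2.resize(cv2.imread("pics/scene0.png")[220:360,270:450],(792,616),interpolation=3)[:600])
cv2.imwrite("pics/cd.png",cv2.resize(b,(800,600),interpolation=3))
s=cam("scene");d=cam("side")
print("dish",onz(s,(408,330),.046),onz(d,(394,228),.046)); print("cruc",onz(d,(332,372),.027)); print("bay",onz(s,(350,265),.085),"grip",tri([ray(s,(297,262)),ray(d,(325,280))]))
E
```

```text
dish [ 0.37874919 -0.32248428  0.046     ] [ 0.38483759 -0.2568629   0.046     ]
cruc [0.39253898 0.27548305 0.027     ]
bay [ 0.47596928 -0.12932678  0.085     ] grip (array([0.47776126, 0.02273823, 0.03124863]), [np.float64(0.0008337143233033332), np.float64(0.000833714323303235)])
```

View pics/cs.png

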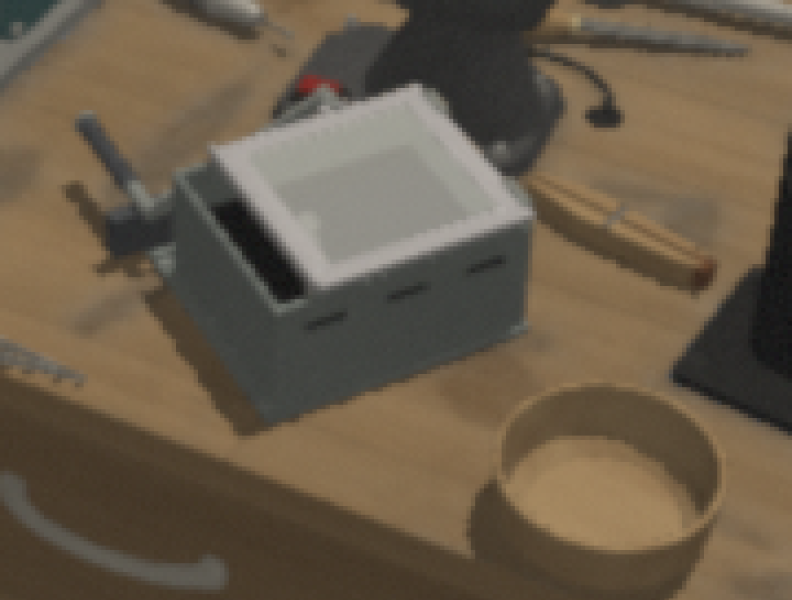

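View pics/cd.png

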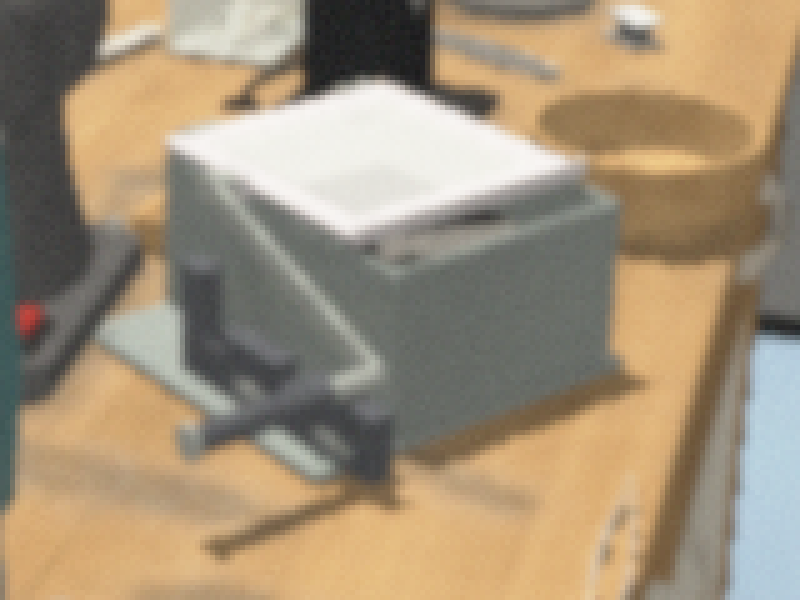

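Flap corners (scene crop ×4.4): FL (210,150), FR (312,288), BR (533,212), BL (420,88). Side crop ×5: FL (355,235), FR (585,165), BR (378,82), BL (168,145). The grip runs from (85,120) to about (130,180) in the scene crop and from (190,440) to about (325,390) in the side crop. The dish rim is clear in both.

```bash
cat > m.py <<'E'
from h import *
s=cam("scene");d=cam("side")
S=lambda u,v:(270+(u+.5)/4.4-.5,220+(v+.5)/4.4-.5)
D=lambda u,v:(265+(u+.5)/5-.5,195+(v+.5)/5-.5)
obs=[(s,S(210,150),(-57,65,87.5)),(s,S(312,288),(-57,-65,87.5)),(s,S(533,212),(80,-65,87.5)),(s,S(420,88),(80,65,87.5)),(s,S(175,175),(-80,65,80)),(s,S(278,312),(-80,-65,80)),
(d,D(355,235),(-57,65,87.5)),(d,D(585,165),(-57,-65,87.5)),(d,D(378,82),(80,-65,87.5)),(d,D(168,145),(80,65,87.5)),(d,D(398,270),(-80,65,80)),(d,D(620,205),(-80,-65,80))]
def fit(ob):
    W=np.array([onz(c,uv,p[2]/1e3)[:2] for c,uv,p in ob]);M=np.array([p[:2] for *_,p in ob])/1e3
    z=((W-W.mean(0))@[1,1j])*np.conj((M-M.mean(0))@[1,1j]); a=np.angle(z.sum())
    R=np.array([[np.cos(a),-np.sin(a)],[np.sin(a),np.cos(a)]]); t=W.mean(0)-R@M.mean(0)
    return a,t,np.round((W-(M@R.T+t))*1e3,1)
for o in (obs[:6],obs[6:],obs):
    a,t,r=fit(o);print(np.degrees(a),t);
print(r.tolist())
R=np.array([[np.cos(a),-np.sin(a)],[np.sin(a),np.cos(a)]])
for n,u,v in (("outer",(85,120),(190,440)),):
    p,e=tri([ray(s,S(*u)),ray(d,D(*v))]);print(n,p,e,"bay",(R.T@(p[:2]-t))*1e3)
# dish: ellipse rim points
def circ(P):
    A=np.c_[2*P,np.ones(len(P))];x=np.linalg.lstsq(A,(P**2).sum(1),rcond=None)[0];return x[:2],np.sqrt(x[2]+x[0]**2+x[1]**2)
P=np.array([onz(s,S(*q),.046)[:2] for q in [(498,450),(520,415),(560,392),(610,384),(665,397),(705,430),(721,470),(715,505),(680,540),(620,552),(555,535),(515,500)]]);print("dish s",circ(P))
P=np.array([onz(d,D(*q),.046)[:2] for q in [(538,120),(565,100),(640,91),(710,100),(750,125),(755,148),(720,165),(640,172),(570,155)]]);print("dish d",circ(P))
E
python3 m.py
```

```text
-35.33343522691484 [ 0.48169064 -0.12534198]
-34.40583837001313 [ 0.48146613 -0.12098303]
-34.87039875825508 [ 0.48157875 -0.12316307]
[[1.6, -3.0], [0.8, 1.0], [0.5, 0.8], [-3.3, -4.8], [-0.3, -5.1], [1.9, -1.2], [2.0, -1.4], [1.0, -1.2], [1.4, 2.8], [-5.7, 7.1], [-0.2, -3.0], [0.4, 7.9]]
outer [0.50932427 0.06551344 0.04246458] [np.float64(0.0010236008961940232), np.float64(0.0010236008961940614)] bay [-85.10679044 170.66187009]
dish s (array([ 0.39274608, -0.31808334]), np.float64(0.05751860064152871))
dish d (array([ 0.39247989, -0.30850852]), np.float64(0.056788138418439604))
```

Both views agree: bay at about (0.481,-0.123), yaw -34.9°, and the grip's outer end fits its given place (170.7 against 173, z 42). The dish is at (0.3925,-0.313) with radius 57. Next I'll go above the grip and use the wrist camera.

```bash
cat >> h.py <<'E'
A=np.radians(-34.87); T=np.array([.4816,-.1232])
def setbay(a,t):
    global A,T; A,T=a,np.array(t)
def Rb(): return np.array([[np.cos(A),-np.sin(A),0],[np.sin(A),np.cos(A),0],[0,0,1]])
def w(x,y,z): return Rb()@np.array([x,y,z])/1e3+np.array([*T,0])
def b(p): return Rb().T@(np.asarray(p)-np.array([*T,0]))*1e3
def down(): # tool y = bay x, tool z down
    R=Rb(); return np.c_[R[:,1],R[:,0],[0,0,-1]]
E
python3 - <<'E'
from h import *
p=robot.get_state()["ee_pos"].copy(); p[2]=.38
robot.move_linear(p,velocity=.3)
robot.move_ptp(w(-70,120,300),down())
s=robot.get_state();print(s["time"],s["ee_pos"],s["qpos"],s["force"])
c,im=snap("wrist","pics/w1.png")
print(ray(c,(320,240)))
np.savez("w1.npz",K=c[0],R=c[1],t=c[2])
S=cam("scene");D=cam("side")
print("motor base",b(onz(S,(270+300/4.4,220+100/4.4),0)),"mill corner",b(onz(D,(283,322),0)))
E
```

```text
2.975 [0.49300301 0.01430561 0.30000826] [ 0.47664636  0.14851518 -0.62560566  1.8202384   0.09309087  1.20211089
 -0.78761572] [-0.43495065 -0.22641199  0.26128343]
(array([0.5384959 , 0.08098165, 0.45966353]), array([-0.15501033, -0.22740219, -0.96138444]))
motor base [ 65.88606063 175.93459315   0.        ] mill corner [-1.20153476e+02  2.38458342e+02  5.55111512e-14]
```

View pics/w1.png

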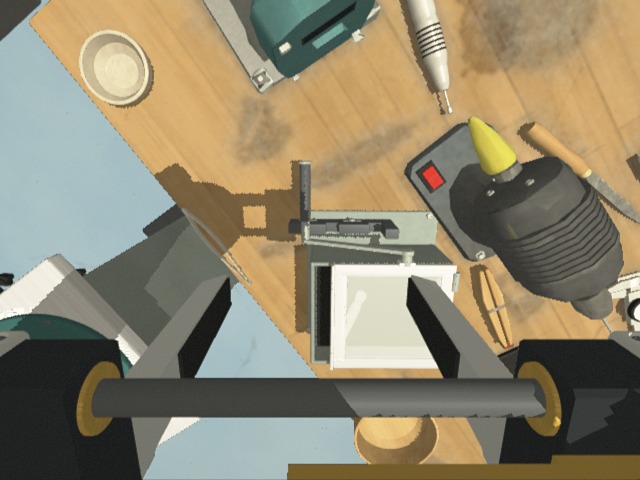

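Wrist view: grip runs from (304,161) to about (304,215), rack from (289,226) to (398,230), flap corners (331,265), (455,263), (449,368), (331,368). The punch is visible through the pane from (363,292) to (340,338). The motor's cone tip is at (475,120) and its base corner at (407,172).

```bash
python3 - <<'E'
from h import *
f=np.load("w1.npz");c=(f["K"],f["R"],f["t"])
im=cv2.imread("pics/w1.png")
# flap frame: bright low-saturation blob
hsv=cv2.cvtColor(im,cv2.COLOR_BGR2HSV)
m=((hsv[...,2]>200)&(hsv[...,1]<40)).astype(np.uint8); m[:250]=0;m[372:]=0;m[:,:320]=0;m[:,470:]=0
k=np.argwhere(m)[:,::-1];print("flap bbox",k.min(0),k.max(0))
q=[((331,265),(-57,65)),((449.5,368),(80,-65)),((331,368.5),(-57,-65))]
for uv,p in q: print(p,b(onz(c,uv,.0875)).round(1))
for n,uv,z in (("grip out",(304.5,161),.041),("grip in",(304.5,214),.041),("rack l",(289,226),.036),("rack r",(398,230),.058),("rack r top base",(386,228),.036),("plate L",(435,211),.005),("box FL",(309.5,262),.08),("box FR",(312,362),.08)):
    print(n,b(onz(c,uv,z)).round(1))
for z in(0.,.05,.1,.15):print(z,"tip",b(onz(c,(472,119),z)).round(),"motor left",b(onz(c,(495,215),z)).round(),"base",b(onz(c,(407,172),z)).round())
# motor height: yellow tip in scene view
s=cv2.imread("pics/scene0.png");h2=cv2.cvtColor(s,cv2.COLOR_BGR2HSV)
y=((h2[...,0]>22)&(h2[...,0]<35)&(h2[...,1]>150)).astype(np.uint8);y[:180]=0;y[220:]=0
k=np.argwhere(y)[:,::-1];k=k[(k[:,0]>320)&(k[:,0]<360)];e=k[k[:,0].argmin()];print(e)
p,r=tri([ray(c,(472,119)),ray(cam("scene"),e)]);print("tip",b(p),r)
print("punch",b(onz(c,(363,292),.0565)),b(onz(c,(340,338),.0565)))
E
```

```text
flap bbox [330 250] [459 369]
(-57, 65) [-57.1  65.3  87.5]
(80, -65) [ 83.7 -63.6  87.5]
(-57, -65) [-56.  -64.2  87.5]
grip out [-86.2 172.7  41. ]
grip in [-87.  111.9  41. ]
rack l [-105.9   96.2   36. ]
rack r [19.8 96.8 58. ]
rack r top base [10.2 93.6 36. ]
plate L [ 77.1 108.    5. ]
box FL [-80.5  66.2  80. ]
box FR [-78.6 -60.5  80. ]
0.0 tip [113. 219.   0.] motor left [156. 102.   0.] base [ 40. 156.   0.]
0.05 tip [ 93. 217.  50.] motor left [132. 112.  50.] base [ 28. 161.  50.]
0.1 tip [ 74. 215. 100.] motor left [107. 123. 100.] base [ 16. 166. 100.]
0.15 tip [ 54. 213. 150.] motor left [ 82. 134. 150.] base [  4. 171. 150.]Traceback (most recent call last):
  File "<stdin>", line 16, in <module>
ValueError: attempt to get argmin of an empty sequence
```

```bash
python3 - <<'E'
from h import *
f=np.load("w1.npz");c=(f["K"],f["R"],f["t"]);S=cam("scene")
for n,a,e in(("tip",(472,119),(333,198)),("tip2",(515,165),(351,203)),("motor near top",(490,180),(352,198))):
    p,r=tri([ray(c,a),ray(S,e)]);print(n,b(p).round(),r[0])
q0=robot.get_state()["qpos"]
for P in((-85,138,100),(-85,138,41),(-3,138,43),(-3,138,32)):
    print(P,robot.ik(w(*P),down()))
E
```

```text
tip [ 65. 213. 126.] 0.002188710015003203
tip2 [104. 175. 124.] 0.00264899308103058
motor near top [ 87. 161. 146.] 0.00978362623278393
(-85, 138, 100) [ 0.34593243  0.40995927 -0.57979398  2.02928093  0.31293672  0.78849277
 -1.02778334]
(-85, 138, 41) [ 0.28977626  0.50898272 -0.5187339   2.05812146  0.39874079  0.67159731
 -1.09986001]
(-3, 138, 43) [ 0.35572227  0.59437352 -0.50495975  1.89706085  0.40742978  0.75278913
 -0.98745307]
(-3, 138, 32) [ 0.3475381   0.61119575 -0.4947456   1.90045976  0.41924456  0.73331506
 -0.99684739]
```

```bash
python3 - <<'E'
import cv2
cv2.imwrite("pics/z.png",cv2.resize(cv2.imread("pics/scene0.png")[170:290,280:440],(800,600),interpolation=3))
E
```

```text
(no output)
```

View pics/z.png

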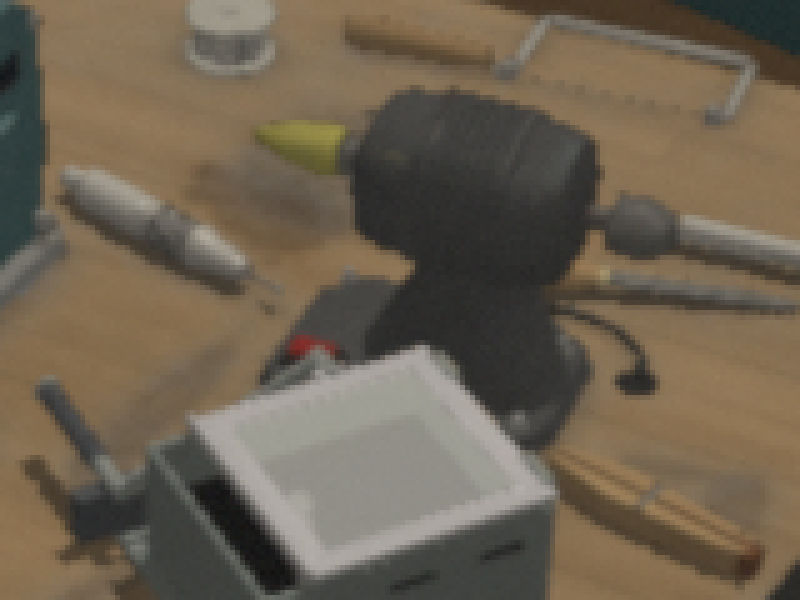

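The motor overhangs towards the last notch at z about 125, so I'll lean the hand 20° towards the bay's front and hold the bar 8 mm ahead of the TCP.

```bash
cat >> h.py <<'E'
def tilt(deg=20): # hand leans to bay -x, turned about bay y
    a=np.radians(deg);R=Rb()
    return R@np.c_[[0,1,0],[np.cos(a),0,np.sin(a)],[np.sin(a),0,-np.cos(a)]]
def G(x,y,z,back=8,deg=20): # TCP so that bar point (x,y,z) is `back` mm ahead of TCP
    return w(x,y,z)-tilt(deg)[:,2]*back/1e3
def st(m=""):
    s=robot.get_state();R=tilt();p=s["ee_pos"]+R[:,2]*.008
    print(m,"t%.2f"%s["time"],"bar",b(p).round(1),"Fbay",(Rb().T@s["force"]).round(1),"op %.4f gf %.1f"%(s["opening"],s["grasp_force"]));return s
E
python3 - <<'E'
from h import *
R=tilt()
for P in((-85,138,41),(-3,138,32),(5,138,44)): print(robot.ik(G(*P),R) is not None)
robot.gripper_to(.045)
robot.move_ptp(G(-85,138,41,68),R)
st("pre")
hit=robot.move_linear(G(-85,138,41),velocity=.08,threshold=10)
st(hit)
robot.gripper_to(0.0)
st("grip")
snap("wrist","pics/w2.png")
E
```

```text
True
True
True
pre t4.81 bar [-104.6  138.4   98.2] Fbay [ 0.2 -0.2 -0.6] op 0.0449 gf 0.0
False t5.71 bar [-84.8 138.2  41.4] Fbay [ 0.1 -0.2 -0.2] op 0.0452 gf 0.0
grip t6.34 bar [-85. 138.  41.] Fbay [-0.7 -0.1  0.2] op 0.0112 gf 30.0
```

View pics/w2.png

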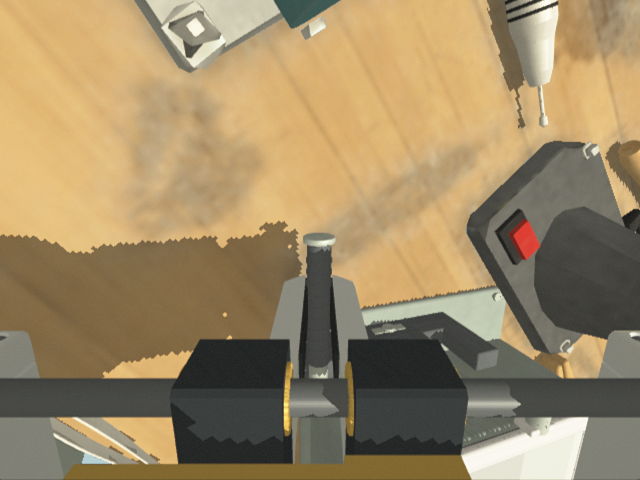

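The grip bar at (318,300) is between the pads (opening 11.2 mm, 30 N). Now I'll lift 3 mm, carry it over the first notch, and feel for the end wall.

```bash
python3 - <<'E'
from h import *
x0=-85
print(robot.move_linear(G(x0,138,44),velocity=.03)); st("lift")
for x in(-60,-35,-14):
    h=robot.move_linear(G(x,138,44),velocity=.06); st(x)
h=robot.move_linear(G(10,138,44),velocity=.02,threshold=9); st(("wall",h))
E
```

```text
False
lift t6.64 bar [-85.9 138.   43.8] Fbay [-4.6  1.5 -2.6] op 0.0110 gf 30.0
-60 t7.21 bar [-60.4 138.   43.9] Fbay [-2.6  0.1 -1.4] op 0.0110 gf 30.0
-35 t7.78 bar [-35.2 137.8  43.9] Fbay [-1.8 -2.  -1.2] op 0.0111 gf 30.0
-14 t8.28 bar [-14.  137.8  44. ] Fbay [-0.9 -3.6 -0.4] op 0.0111 gf 30.0
('wall', True) t9.12 bar [  2.9 137.6  43.4] Fbay [-1.6 -0.2  0.3] op 0.0109 gf 30.0
```

Contact at x about 2.9, inside the possible range for the wall (-6.5 to 5.5) and short of the flap stop (about 6.9). I'll feel again slowly.

```bash
python3 - <<'E'
from h import *
robot.move_linear(G(0,138,44),velocity=.04); st("back")
h=robot.move_linear(G(7,138,44),velocity=.01,threshold=6); s=st(("wall",h))
xw=b(s["ee_pos"]+tilt()[:,2]*.008)[0]
if 0<xw<5:
    x=xw-2.7
    robot.move_linear(G(x,138,44),velocity=.03); st("mid")
    h=robot.move_linear(G(x,138,30),velocity=.02,threshold=7); st(("down",h))
snap("wrist","pics/w3.png"); snap("side","pics/side3.png")
E
```

```text
back t9.38 bar [ -0.2 137.8  43.9] Fbay [-0.2 -4.2 -0.6] op 0.0109 gf 30.0
('wall', True) t9.82 bar [  2.9 137.6  43.5] Fbay [0.  0.4 0.2] op 0.0111 gf 30.0
mid t10.07 bar [  0.  137.8  43.9] Fbay [-0.8 -3.8 -0.8] op 0.0110 gf 30.0
('down', False) t10.92 bar [ -0.  137.8  29.8] Fbay [-2.3 -4.6 -0.7] op 0.0107 gf 30.0
```

```bash
python3 - <<'E'
import cv2,numpy as np
a=cv2.resize(cv2.imread("pics/side3.png")[160:300,260:420],(480,420),interpolation=3)
b=cv2.resize(cv2.imread("pics/w3.png")[200:480,220:640],(315,210),interpolation=3)
c=np.zeros((420,800,3),np.uint8);c[:,:480]=a;c[:210,480:795]=b
cv2.imwrite("pics/v3.png",c)
E
```

```text
(no output)
```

View pics/v3.png

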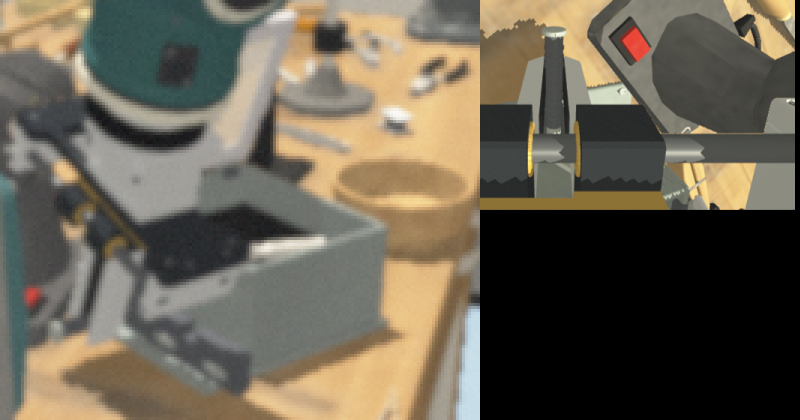

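The flap is raised (not visible over the bay in the side view) and the punch tip shows at (290,245). I'll check the seating by feeling: down against the floor, then -x against the notch's front side.

```bash
python3 - <<'E'
from h import *
h=robot.move_linear(G(0,138,26.5),velocity=.015,threshold=8); st(("floor",h))
h=robot.move_linear(G(-7,138,30),velocity=.015,threshold=8); st(("front",h))
E
```

```text
('floor', True) t11.25 bar [  0.3 137.7  28.1] Fbay [-2.1 -1.  10.2] op 0.0107 gf 30.0
('front', True) t11.48 bar [ -0.4 137.6  28.3] Fbay [-1.9  1.8  5.1] op 0.0110 gf 30.0
```

```bash
python3 - <<'E'
from h import *
robot.move_linear(G(-.4,138,29.5),velocity=.02); st("relax")
h=robot.move_linear(G(-7,138,29.5),velocity=.015,threshold=8); st(("front",h))
robot.pause(.2); st()
E
```

```text
relax t11.75 bar [ -0.5 137.8  29.3] Fbay [-0.2 -2.9 -2.9] op 0.0109 gf 30.0
('front', True) t12.03 bar [ -2.1 137.6  29.3] Fbay [ 4.5  0.5 -1.9] op 0.0110 gf 30.0
 t12.23 bar [ -2.2 137.6  29.2] Fbay [4.9 1.4 1.8] op 0.0109 gf 30.0
```

The felt play is 5 mm (2.9 to -2.1), which is the notch width of 15 minus the 10 mm pin, and the floor was felt too, so the pin is seated. Release, retreat, and look under the flap.

```bash
cat >> h.py <<'E'
def pick(deg=20,yaw=0,s=1): # tool y = s*bay y (turned by yaw about z), leaning to bay -x
    a=np.radians(deg);c,n=np.cos(np.radians(yaw)),np.sin(np.radians(yaw));Z=np.array([[c,-n,0],[n,c,0],[0,0,1]])
    y=np.array([0,s,0]);z=np.array([np.sin(a),0,-np.cos(a)])
    return Rb()@Z@np.c_[np.cross(y,z),y,z]
E
python3 - <<'E'
from h import *
robot.move_linear(G(-2.2,138,30),velocity=.03)
robot.gripper_to(.030); st("open")
robot.move_linear(G(-2.2,138,30,100),velocity=.15); st("out")
up=b(robot.get_state()["ee_pos"])
robot.move_linear(w(-80,138,260),velocity=.3)
for s in(1,-1):
    for P in((-110,0,230),(-32,0,75)): print(s,P,robot.ik(w(*P),pick(20,0,s)))
try:
    robot.move_ptp(w(-110,0,230),pick(20,0,1)); 
except robot.PlanningError as e: print(e)
s=robot.get_state();print(s["time"],b(s["ee_pos"]),s["qpos"])
c,im=snap("wrist","pics/w4.png"); np.savez("w4.npz",K=c[0],R=c[1],t=c[2])
E
```

```text
open t13.00 bar [ -2.3 138.1  30. ] Fbay [ 0.1 -0.2 -0.1] op 0.0302 gf 0.0
out t13.77 bar [-33.5 137.6 115.9] Fbay [ 0.3 -0.6  0.9] op 0.0299 gf 0.0
1 (-110, 0, 230) [ 0.47558347 -0.18773285 -0.51129585  2.31890277  0.17910831  0.71429871
  0.80169252]
1 (-32, 0, 75) [ 0.53250074  0.30023886 -0.54767608  2.33191402  0.96968204  0.42034316
  0.11629376]
-1 (-110, 0, 230) [ 0.55478439 -0.19318672 -0.57908584  2.31713814  0.15416621  0.70999011
 -2.31315004]
-1 (-32, 0, 75) [-0.45444119  0.29305925  0.54634253  2.36148416  0.13832097  0.23126403
 -2.25929465]
16.1833 [-1.09999712e+02  1.37128758e-01  2.29764832e+02] [ 0.47537601 -0.18687927 -0.511405    2.31874943  0.17933822  0.71424866
  0.80071272]
```

View pics/w4.png

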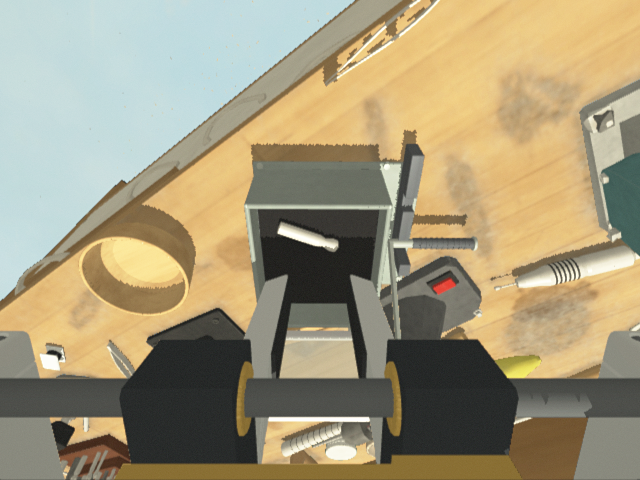

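The flap stands propped. The punch runs from (279,227) to (338,245), which is mostly along the bay's y, not x. The dish rim is around (137,262). I'll measure both.

```bash
cat >> h.py <<'E'
def punch(c,im,reg,z=.0565):
    hsv=cv2.cvtColor(im,cv2.COLOR_BGR2HSV); m=np.zeros(im.shape[:2],np.uint8); u0,v0,u1,v1=reg
    m[v0:v1,u0:u1]=(hsv[v0:v1,u0:u1,2]>95)*255
    cs=max(cv2.findContours(m,0,1)[0],key=cv2.contourArea)
    P=np.array([b(onz(c,q[0],z))[:2] for q in cs.astype(float)]).astype(np.float32)
    return cv2.minAreaRect(P),cv2.boundingRect(cs)
E
python3 - <<'E'
from h import *
f=np.load("w4.npz");c=(f["K"],f["R"],f["t"]);im=cv2.imread("pics/w4.png")
r,bb=punch(c,im,(266,212,370,270));print(r,bb)
for n,u in(("left end",(279,226)),("right end",(338,245))):print(n,b(onz(c,u,.0565)))
P=np.array([onz(c,q,.046)[:2] for q in [(79,262),(88,245),(107,230),(135,222),(165,228),(186,243),(194,262)]])
A=np.c_[2*P,np.ones(len(P))];x=np.linalg.lstsq(A,(P**2).sum(1),rcond=None)[0];print("dish",x[:2],np.sqrt(x[2]+x[:2]@x[:2]),b([*x[:2],0]))
# flap edge
g=cv2.imread("pics/w4.png")[200:280,255:400];
for u in((272,416),(368,419)):print("edge?",b(onz(c,u,.21)))
E
```

```text
((-29.692970275878906, -8.771583557128906), (63.85736083984375, 15.525079727172852), 68.22590637207031) (277, 222, 62, 30)
left end [-43.09874724 -37.21509104  56.5       ]
right end [-19.90049229  21.07583077  56.5       ]
dish [ 0.39024226 -0.29289375] 0.06311949616932652 [  22.06211039 -191.45618197    0.        ]
edge? [ 23.65796685 -33.37799414 210.        ]
edge? [ 28.10987513  38.15668901 210.        ]
```

The punch centre is (-29.7,-8.8), 64 mm long (as given), at 68° to the bay's x. Gripped like that, the wide hand would crowd the flap. So I'll first hook its right end forward with the closed fingers to swing it towards x, away from the flap.

```bash
python3 - <<'E'
from h import *
L=12;R=pick(L)
for P in((-8,-30,150),(-8,-30,72),(-46,-30,72),(-40,-5,72)): print(robot.ik(w(*P),R) is not None,end=" ")
robot.gripper_to(0.0)
robot.move_ptp(w(-50,-30,190),R)
robot.move_linear(w(-8,-30,120),velocity=.2)
h=robot.move_linear(w(-8,-30,72.5),velocity=.06,threshold=6)
s=robot.get_state();print(h,s["time"],b(s["ee_pos"]),s["force"],s["opening"])
if not h:
    h=robot.move_linear(w(-46,-30,72.5),velocity=.05,threshold=12)
    s=robot.get_state();print(h,s["time"],b(s["ee_pos"]),s["force"])
robot.move_linear(w(-46,-30,130),velocity=.2)
robot.move_linear(w(-110,0,220),velocity=.25,frame=pick(20))
c,im=snap("wrist","pics/w5.png"); np.savez("w5.npz",K=c[0],R=c[1],t=c[2])
print(robot.get_state()["time"],punch(c,im,(266,205,370,272)),proj(c,w(-30,-9,56.5)))
E
```

```text
True True True True False 18.7917 [ -7.84820872 -29.88092726  72.70232052] [0.33870345 0.50370271 1.04974248] 0.00016501529003997323
False 19.7 [-45.84883409 -29.9797594   72.5179638 ] [ 0.10950194 -0.00651886  0.22510585]
20.7917 (((-52.038448333740234, -0.01844024658203125), (94.96187591552734, 41.516117095947266), 89.99789428710938), (266, 205, 104, 38)) [308.31554055 243.06417344]
```

```bash
cat >> h.py <<'E'
def punch2(c,im,z=.0565):
    poly=np.array([proj(c,w(-73,-52,80)),proj(c,w(-73,52,80)),proj(c,w(20,57,50)),proj(c,w(20,-57,50))]).round().astype(np.int32)
    k=np.zeros(im.shape[:2],np.uint8); cv2.fillConvexPoly(k,poly,255)
    m=((cv2.cvtColor(im,cv2.COLOR_BGR2HSV)[...,2]>95)*255).astype(np.uint8)&k
    for cs in sorted(cv2.findContours(m,0,1)[0],key=cv2.contourArea)[-2:]:
        P=np.array([b(onz(c,q[0],z))[:2] for q in cs.astype(float)]).astype(np.float32)
        print(cv2.contourArea(cs),np.round(np.hstack(cv2.minAreaRect(P)),1),cv2.boundingRect(cs))
    return poly
E
python3 - <<'E'
from h import *
for n in "45":
    f=np.load(f"w{n}.npz");c=(f["K"],f["R"],f["t"]);im=cv2.imread(f"pics/w{n}.png");print(punch2(c,im).tolist())
cv2.imwrite("pics/v5.png",cv2.resize(im[150:350,50:450],(800,400),interpolation=3))
E
```

```text
712.5 [-29.7  -8.8  63.9  15.5  68.2] (277, 222, 62, 30)
[[258, 213], [376, 212], [370, 271], [265, 271]]
12.0 [12.6 -7.9 10.5  2.8 90. ] (305, 275, 11, 3)
488.5 [-50.1   3.4  52.4  15.3  57.4] (293, 219, 53, 24)
[[256, 219], [378, 219], [371, 277], [264, 277]]
```

View pics/v5.png

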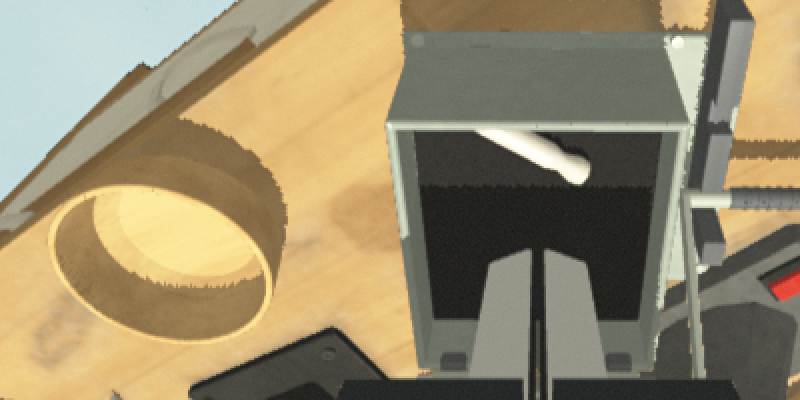

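×2 crop, offset (50,150): the punch runs from (480,130), partly hidden by the front wall, to its ball end at (588,172). It is centred near (-53,-1) at about 57°, so it mostly slid rather than turned. The flap is still propped. I'll push the free left end back and right, which has a long lever, to finish the turn.

```bash
python3 - <<'E'
from h import *
R=pick(5)
for P in((-60,38,130),(-60,38,72),(-30,18,72)): print(robot.ik(w(*P),R) is not None,end=" ")
robot.move_linear(w(-60,38,125),velocity=.25,frame=R)
h=robot.move_linear(w(-60,38,72),velocity=.06,threshold=6)
s=robot.get_state();print(h,s["time"],b(s["ee_pos"]),s["force"])
if not h:
    h=robot.move_linear(w(-29.7,18.5,72),velocity=.05,threshold=12)
    s=robot.get_state();print(h,s["time"],b(s["ee_pos"]),s["force"])
robot.move_linear(w(-50,20,130),velocity=.25)
robot.move_linear(w(-110,0,220),velocity=.25,frame=pick(20))
c,im=snap("wrist","pics/w6.png"); np.savez("w6.npz",K=c[0],R=c[1],t=c[2])
print(robot.get_state()["time"]);punch2(c,im)
# dish rim and inner floor: bright wood
f=c
E
```

```text
True True True False 22.5417 [-59.84015972  38.12379486  72.25227368] [0.18950635 0.15603514 0.2588484 ]
False 23.4083 [-29.87598044  18.6161905   71.96381479] [ 0.50899252  0.39042698 -0.156774  ]
24.5667
12.0 [12.7 -7.6 10.5  2.8 89.9] (305, 275, 11, 3)
496.0 [-35.6  -6.   51.7  13.3  21.3] (295, 219, 30, 40)
```

It now lies at 21° to x. The far end is at (-11.5,3.4), so the centre is at about (-41,-8). Grasp with the hand leaning along the punch, lift, and move out forwards.

```bash
python3 - <<'E'
from h import *
yaw=21.3;R=pick(10,yaw);u=np.array([np.cos(np.radians(yaw)),np.sin(np.radians(yaw)),0])
C=np.array([-11.5,3.4,56.5])-32*u
C=C*[1,1,0]+[0,0,56.5]; print(C)
g=w(*C)-R[:,2]*.0153
print(robot.ik(g,R) is not None)
robot.gripper_to(.045)
robot.move_linear(g-R[:,2]*.07,velocity=.25,frame=R)
h=robot.move_linear(g,velocity=.06,threshold=6)
s=robot.get_state();print(h,s["time"],b(s["ee_pos"]),s["force"])
robot.gripper_to(0.0)
s=robot.get_state();print(s["time"],s["opening"],s["grasp_force"],s["force"])
p=robot.get_state()["ee_pos"]
robot.move_linear(p-R[:,2]*.13,velocity=.15)
s=robot.get_state();print(s["time"],s["opening"],s["grasp_force"],b(s["ee_pos"]))
c,im=snap("wrist","pics/w7.png"); np.savez("w7.npz",K=c[0],R=c[1],t=c[2]); punch2(c,im)
E
```

```text
[-41.31411928  -8.22403938  56.5       ]
True
False 27.4 [-43.63419203  -9.13294758  71.8791722 ] [-0.81657285  0.10372725 -0.79296582]
28.0 0.012591332040358378 30.000501573085785 [-0.84009275 -0.03676668  1.83180275]
29.0167 0.012800592194139185 29.99220997095108 [-65.10002726 -17.47423744 198.95682026]
522.0 [ 3.3 39.2 35.3 22.2 26.8] (334, 275, 26, 31)
1279.0 [-10.    5.3  62.7  21.5  22.1] (307, 236, 24, 61)
```

The punch is held (12.8 mm, 30 N). Next: refine the dish from the w5 rim points and the punch's offset in the hand.

```bash
python3 - <<'E'
from h import *
f=np.load("w5.npz");c=(f["K"],f["R"],f["t"])
q=np.array([(49,235),(75,200),(150,184),(215,205),(252,245),(273,290),(265,328),(225,342),(165,328),(100,298),(62,262)])/2+[50,150]
P=np.array([onz(c,u,.046)[:2] for u in q])
A=np.c_[2*P,np.ones(len(P))];x=np.linalg.lstsq(A,(P**2).sum(1),rcond=None)[0];print("dish",x[:2],np.sqrt(x[2]+x[:2]@x[:2]),(np.linalg.norm(P-x[:2],axis=1)*1e3).round())
q=np.array([(95,215),(120,190)])
f=np.load("w7.npz");c=(f["K"],f["R"],f["t"]);s=robot.get_state();R=s["tool_rot"];g=s["ee_pos"]+R[:,2]*.0153
print("grip pt z",g)
u=Rb()@np.array([np.cos(np.radians(21.3)),np.sin(np.radians(21.3)),0])
for v in(236,297):
    p=onz(c,(319,v),g[2]);print(v,((p-g)@u*1e3).round(1))
def lay(yw): # candidates: yaw (world) of punch dir
    pass
for yaw in(21.3,0,-20,40,-40,60):
    R=pick(5,yaw);t=np.array([.3926,-.3135,.0125])-R[:,2]*.0153
    a=robot.ik(t,R);bq=robot.ik(t+[0,0,.12],R);print(yaw,None if a is None else a.round(2),bq is not None)
E
```

```text
dish [ 0.39458562 -0.30720891] 0.05716696055811785 [62. 59. 58. 57. 52. 56. 63. 62. 50. 52. 58.]
grip pt z [ 0.42072178 -0.10089753  0.18371305]
236 -34.5
297 0.9
21.3 [ 0.75  0.47 -0.14  2.11  0.06  0.49  1.91] True
0 [ 0.74  0.46 -0.15  2.12  0.14  0.48  1.45] True
-20 [ 0.72  0.47 -0.15  2.11  0.21  0.5   1.02] True
40 [ 0.77  0.47 -0.14  2.1   0.01  0.51  2.3 ] True
-40 [ 0.7   0.47 -0.15  2.1   0.25  0.52  0.62] True
60 [ 0.82  0.49 -0.18  2.08  0.02  0.55  2.65] True
```

```bash
cat > dv.py <<'E'
from h import *
def vote(c,im,z=.046,g=(.3926,-.3125)):
    e=cv2.Canny(cv2.GaussianBlur(im,(3,3),0),40,110); v,u=np.nonzero(e); K,R,t=c
    d=np.c_[u,v,np.ones(len(u))]@np.linalg.inv(K).T@R; o=-R.T@t
    P=(o+d*((z-o[2])/d[:,2])[:,None])[:,:2]; P=P[np.linalg.norm(P-g,axis=1)<.085]
    best=(0,)
    for r in np.arange(.054,.0625,.001):
        for x in np.arange(-.014,.0141,.001):
            for y in np.arange(-.014,.0141,.001):
                q=P-g-[x,y]; dd=np.abs(np.hypot(*q.T)-r)<.0012
                s=len(np.unique((np.arctan2(q[dd,1],q[dd,0])*12).astype(int)))
                if (s,dd.sum())>best[:1]+best[1:2]: best=(s,dd.sum(),g[0]+x,g[1]+y,r)
    return best
if __name__=="__main__":
    for n in("scene","side"): print(n,vote(cam(n),cv2.imread(f"pics/{n}0.png")))
    for n in"456":
        f=np.load(f"w{n}.npz");print(n,vote((f["K"],f["R"],f["t"]),cv2.imread(f"pics/w{n}.png")))
E
python3 dv.py
```

```text
scene (58, np.int64(87), np.float64(0.3906), np.float64(-0.3175), np.float64(0.057))
side (35, np.int64(44), np.float64(0.3906), np.float64(-0.3075), np.float64(0.057))
4 (73, np.int64(236), np.float64(0.3916), np.float64(-0.3105), np.float64(0.058))
5 (72, np.int64(249), np.float64(0.3916), np.float64(-0.3095), np.float64(0.057))
6 (72, np.int64(252), np.float64(0.3916), np.float64(-0.3095), np.float64(0.057))
```

All wrist views agree on the dish at (0.3916,-0.310). Carry the punch over, keeping the lean so it stays level, and lay it down on contact.

```bash
python3 - <<'E'
from h import *
R=pick(10,0); u=Rb()[:,0]
C=np.array([.3916,-.3103,.0125])+u*.0015
t=C-R[:,2]*.0153; print(b(C))
robot.move_linear(w(-45,-190,200),velocity=.2,frame=R)
s=robot.get_state();print(s["time"],s["opening"],s["grasp_force"])
robot.move_linear(t+[0,0,.10],velocity=.2)
robot.move_linear(t+[0,0,.02],velocity=.1)
h=robot.move_linear(t-[0,0,.003],velocity=.02,threshold=3)
s=robot.get_state();print(h,s["time"],(s["ee_pos"]-t)*1e3,s["force"],s["opening"])
robot.pause(.1)
c,im=snap("wrist","pics/w8.png")
E
```

```text
[  34.62751135 -204.96091821   12.5       ]
30.0833 0.012752190427455023 29.992344081401825
True 32.5583 [ 0.05185453 -0.05117302  1.98917897] [-0.09906665 -0.3968508   4.36160727] 0.012726711344263992
```

```bash
python3 - <<'E'
from h import *
s=robot.get_state();p0=s["ee_pos"].copy();print(s["force"],s["moment"])
h=robot.move_linear(p0-[0,0,.003],velocity=.01,threshold=5)
s=robot.get_state();print(h,(s["ee_pos"]-p0)*1e3,s["force"])
robot.gripper_to(.022);s=robot.get_state();R=s["tool_rot"];print(s["opening"],s["force"],s["time"])
robot.gripper_to(.034)
robot.move_linear(s["ee_pos"]-R[:,2]*.03,velocity=.06)
robot.move_linear(s["ee_pos"]-R[:,2]*.03+[0,0,.15],velocity=.2)
q=w(-70,-205,230)
robot.move_linear(q,velocity=.25,frame=pick(20))
s=robot.get_state();print(s["time"],s["force"])
c,im=snap("wrist","pics/w9.png"); np.savez("w9.npz",K=c[0],R=c[1],t=c[2])
from dv import vote
v=vote(c,im,g=(.3916,-.3103));print(v)
hsv=cv2.cvtColor(im,cv2.COLOR_BGR2HSV)
k=np.zeros(im.shape[:2],np.uint8); pts=np.array([proj(c,[v[2]+.04*np.cos(a),v[3]+.04*np.sin(a),.010]) for a in np.arange(0,6.28,.2)]).astype(np.int32);cv2.fillConvexPoly(k,pts,255)
m=((hsv[...,1]<60)*255).astype(np.uint8)&k
for cs in sorted(cv2.findContours(m,0,1)[0],key=cv2.contourArea)[-2:]:
    P=np.array([onz(c,x[0],.0125)[:2]-[v[2],v[3]] for x in cs.astype(float)]).astype(np.float32)*1000
    print(cv2.contourArea(cs),cv2.minAreaRect(P))
# flap check: stay & edge, scene picture compare
snap("scene","pics/scene9.png");snap("side","pics/side9.png")
E
```

```text
[ 0.3745338  -1.47874141  4.02831339] [-0.1048174  -0.264392   -0.01642832]
True [ 0.39104304 -0.33370093 -1.90929635] [ 0.39200713 -0.39325066  5.65559779]
0.021738924461615912 [-0.05802334 -0.2303639  -0.02112627] 33.3833
35.975 [-0.28266633 -0.27862967  0.53283101]
(71, np.int64(283), np.float64(0.3906), np.float64(-0.3133), np.float64(0.057))
413.5 ((2.9729671478271484, 3.1212539672851562), (10.643448829650879, 66.0931625366211), 55.094329833984375)
```

The punch lies flat in the dish, about 4 mm off centre. Last, a numeric check that the flap still stands.

```bash
python3 - <<'E'
from h import *
for n in("scene","side"):
    a=cv2.imread(f"pics/{n}0.png");z=cv2.imread(f"pics/{n}9.png");c=cam(n)
    for nm,P in(("open edge",[(31,y,203) for y in(-40,-20,0,20,40)]),("shut edge",[(-52,y,87.5) for y in(-40,-20,0,20,40)])):
        for i,im in((0,a),(9,z)): print(n,nm,i,[int(im[tuple(proj(c,w(*p)).round().astype(int)[::-1])].mean()) for p in P])
    if n=="side":
        u=proj(c,w(-2,172,32));print("grip end expected",u,z[int(u[1])-2:int(u[1])+3,int(u[0])].tolist())
s=robot.get_state();print(s["time"])
robot.sign_off()
E
```

```text
scene open edge 0 [43, 44, 45, 43, 42]
scene open edge 9 [135, 153, 42, 42, 43]
scene shut edge 0 [163, 163, 159, 138, 136]
scene shut edge 9 [34, 36, 34, 47, 66]
side open edge 0 [129, 39, 39, 31, 70]
side open edge 9 [174, 163, 165, 180, 164]
side shut edge 0 [196, 203, 208, 215, 219]
side shut edge 9 [113, 104, 90, 31, 31]
grip end expected [277.34575419 271.05537494] [[122, 130, 128], [122, 128, 129], [119, 126, 126], [118, 129, 132], [116, 132, 139]]
36.125
the job is handed in; nothing more can be done
```

Job handed in at 36.1 s: the stay's pin is felt seated in the last notch and the flap was still propped open at sign-off; the punch lies flat in the wooden dish about 4 mm off centre; the melting dish and ring clamp were never touched on purpose, though I did not re-check their positions at the end.

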